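# Fit the long tool rest to the wood lathe

## Robot

A 7-joint arm with a two-finger parallel gripper is mounted at the origin on the work surface. World frame = base frame: x ahead of the robot, y to its left, z up, the work surface at z = 0. Lengths are in m, angles in rad, forces in N, time in s.
With the tool pointing down it reaches from about 0.425 to 0.925 m from the base axis. Payload 6.8 kg.
Tool frame: the origin (TCP) lies midway between the tips of the shut fingers; the grasp point (between the pads) lies 19 mm behind it; x points along the fingers, y is the direction in which the jaws open and shut, and the axes are right-handed (so a half turn about x gives the same grasp; the last joint's range is limited). The gripper opens to 85 mm and grips with 20 to 120 N. Pads are 22 mm wide; open, the fingers measure 114 mm over their backs; the gripper's body (76 mm by 85 mm) begins 54 mm behind the grasp point. The pads swing forward as they close: fully open they stand 13 mm farther back than shut.
Start: joints at [-1.279, 0.477, 0.022, 1.555, -0.011, 1.109, -0.083], TCP at [0.263, 0.622, 0.231] pointing down, gripper open.
Joint ranges: [-2.96, 2.96], [-0.34, 2.1], [-1.41, 1.46], [0.24, 2.44], [-1.37, 4.51], [0.17, 1.92], [-2.96, 2.96]. Speed limits (rad/s): [2.39, 2.39, 3.14, 3.14, 3.14, 3.14, 3.14].

## Interface

Orientations are given as a rotation vector (axis times angle).
In Python, from bench import r, viewer, nets gives the robot as it stands.
- The arm moves only by the shell command python3 -m pendant 'ROWS' [FORCE]. ROWS is JSON, one flat list of numbers, 5 for each row, row after row: the finger opening in mm, from 0 to 85.4, then the shift along the tool's x, y, z in mm, then the turn about the tool's x in rad. A call has 1 to 20 rows; each row shifts and turns the commanded pose from where the row before left it, along the tool's axes as they then stand; what a row does not reach is not made up. A row lasts 1/8 s, in which the tool goes at most 62.5 mm and 10.7 degrees, less where a joint would pass 70% of its speed; a pose out of reach is approached as far as the arm can. A call with a gripper value outside its range is refused whole. The fingers move at their own pace and stop on an object; FORCE is the grip in N (left out, the last holds). Time passes only in rows, so rows that do not move let the fingers close. It gives the time, the measured TCP pose, the force and the opening at its end, in the units of the state.
- r.get_obs(): the state, without advancing time (a new reading comes with each control period).
- viewer.grab_frame(name): name is "side" or "top" or "wrist"; returns (picture, depth): 384x512x3 uint8, red, green, blue; 384x512 float32, m along the optical axis (not along the pixel's ray), 0 where there is no reading.
- viewer.calibration(name): a dict with "mtx" (3x3 intrinsics, pixels), "world_to_cam" (4x4, takes a point from world to camera coordinates). Camera axes: x right, y up, looking along -z (the intrinsics and any distortion apply to the point x, -y, -z); pixel columns grow to the right and rows downward; lengths in m; the calibration is good to about 2 mm. A picture is of the moment at which its call begins: read the wrist's pose just before it. calibration takes no time and is no camera call; for the wrist camera it gives the pose at the moment of the call.
- r.hand_in(): hands the job in, once; it reports no verdict.
Trained networks look in the newest picture that a camera, given by its name, has taken for a name from the list of things; names that differ only in an ending like _2 or _b are one class to them, and where a whole thing is asked for, a point or a joint stands for the part that bears it (a point fixed in the world has none). Each returns a list of dicts, best first, with "score" (0 to 1); they miss things now and then, are a little off and sometimes report something else, mostly with a low value. They report only what shows in the picture. A call takes as long as a camera call. They do not tell look-alikes from the thing itself.
- nets.look_for(name, camera): "location" ([x, y, z] in m, in world coordinates, good to about 4 mm: the middle of the surface that is visible of it).
- nets.silhouettes(name, camera): "mask" (384x512 bool, what is visible of it).
The state is a dict: "clock": time; "joints": joint angles; "qvel": joint speeds; "tau": joint torques, N m; "tcp_pos": TCP position; "orientation": TCP orientation; "contact_force": force on the tool from outside, world axes, zero at the start; "moment": the same for the moment, N m; "grip_width": finger opening in m.
Only numpy, scipy, OpenCV 4.12 (cv2) and the standard library are available. Lean on these libraries where they do the work, as an engineer would, in place of code of your own. Each camera call takes 0.05 s, during which the arm holds its last target. There are 200 camera calls.

## Task

Get the lathe ready for spindle turning: take the long T-shaped tool rest out of the wooden rack and lower its post into the round socket of the banjo in front of the lathe bed, until its collar sits flush on the socket, with the rest's bar parallel to the lathe bed. Leave the short tool rest standing in the rack.

Things in the scene. Friction and masses are not known exactly. Their poses are not given: they have to be found in the camera images.
- long_rest_bar (a point): Bar centre of the long steel T-shaped tool rest (0.4-0.8 kg), in mm: bar 150 long (y), 16 thick (x, grasp across this), 24 high, with a rod 5 proud on top. Below: neck dia 18; collar dia 46, its top 34 and underside 42 below this point; post dia 20, 65 long, tip tapered to dia 8, 107 below. It stands in a hole of a fixed wooden rack block (210 x 90 x 80 high); to come out it must rise 65.
- short_rest_bar (a point): Bar centre of the short tool rest, a bystander in the rack's other hole, 110 mm from the long one: same shape and height as the long one, but its bar is only 70 mm long (along this point's y).
- socket_mouth (a point): Centre of the socket's mouth, at the flat rim 120 mm above the bench, z up. The socket is a fixed upright grey tube, 64 mm outside, round bore 30 mm, 100 mm deep, open at both ends. A flat dark arm runs from it along this point's +x over the lathe bed, its upper face 10 mm below the rim; the arm may stand askew to the bed.
- bed (a point): Middle of the top of the fixed lathe bed, two parallel steel rails 90 mm above the bench. Its y runs along the bed: the direction the long rest's bar must have, either way round. The bed reaches 60 mm from here in x and 480 mm in y each way; headstock and tailstock (up to 240 mm high) stand more than 290 mm away along y.
Mind the look-alikes: they are no part of the job. What is shaped like the part that bears long_rest_bar but blue or green is not meant.

How it is judged:
By the outcome, as a careful person would: the job done as asked, in the order asked, and still so for the second after the job is handed in, with the robot touching nothing.
It also fails if it takes over 48 s, if anything falls off the work surface, if the arm or the gripper's body presses on something with over 40 N, if the wrist force passes 120 N, or if a joint passes its speed limit or range.

## Working session

There is one attempt and no reset: what is moved stays moved. The work goes in short steps, Python scripts to look and compute and a shell command to move; the robot and the scene stay as the last step left them, time stands still between calls to the robot, and variables do not carry over. Pictures are saved under pics/ and viewed, about 8 in all and at most 12, crops included, and the job is handed in when it is done.

```bash
ls; mkdir -p pics; cat > h.py <<'E'
import numpy as np, cv2
from scipy.spatial.transform import Rotation as R
from bench import r, viewer, nets
def cloud(n):
    c=viewer.calibration(n); im,d=viewer.grab_frame(n)
    K=np.array(c["mtx"]); T=np.linalg.inv(np.array(c["world_to_cam"]))
    v,u=np.mgrid[:384,:512]
    P=np.stack([(u-K[0,2])/K[0,0]*d,-(v-K[1,2])/K[1,1]*d,-d,np.ones_like(d)],-1)@T.T
    P=P[...,:3]; P[d==0]=np.nan
    return im,d,P
def save(n,im): cv2.imwrite("pics/"+n+".png",im[...,::-1])
E
python3 - <<'E'
from h import *
ims=[]
for n in ["top","side"]:
    c=viewer.calibration(n); print(n,{k:(np.round(v,3).tolist() if k!="world_to_cam" else np.round(np.linalg.inv(v)[:3,3],2)) for k,v in c.items()})
    im,d,P=cloud(n); np.savez(n,im=im,P=P); ims.append(im)
    for k in ["long_rest_bar","short_rest_bar","socket_mouth","bed"]:
        for o in nets.look_for(k,n): print(k,np.round(o["location"],3),round(o["score"],2))
save("a",cv2.resize(np.vstack([ims[0],ims[1]]),(448,672))[:600] if 0 else cv2.resize(np.hstack(ims),(800,300)))
save("top",cv2.resize(ims[0],(800,600)))
save("side",cv2.resize(ims[1],(800,600)))
o=r.get_obs(); print(o["clock"],o["tcp_pos"],R.from_rotvec(o["orientation"]).as_matrix().round(3))
E
```

```text
pics
top {'mtx': [[417.625, 0.0, 255.253], [0.0, 417.625, 190.929], [0.0, 0.0, 1.0]], 'world_to_cam': array([0.37, 0.09, 1.19])}
long_rest_bar [0.434 0.447 0.121] 0.82
long_rest_bar [0.568 0.288 0.132] 0.81
short_rest_bar [0.463 0.289 0.131] 0.54
socket_mouth [0.64  0.063 0.113] 0.57
bed [0.737 0.237 0.087] 0.73
side {'mtx': [[482.931, 0.0, 254.437], [0.0, 482.931, 185.073], [0.0, 0.0, 1.0]], 'world_to_cam': array([ 0.16, -0.68,  1.  ])}
long_rest_bar [0.293 0.264 0.112] 0.74
long_rest_bar [0.438 0.439 0.103] 0.72
long_rest_bar [0.567 0.279 0.132] 0.56
short_rest_bar [0.456 0.28  0.116] 0.87
bed [ 0.714 -0.16   0.092] 0.98
0.5 [0.26274368 0.62176882 0.23129678] [[ 0.     0.389  0.921]
 [ 0.     0.921 -0.389]
 [-1.     0.     0.   ]]
```

View pics/top.png

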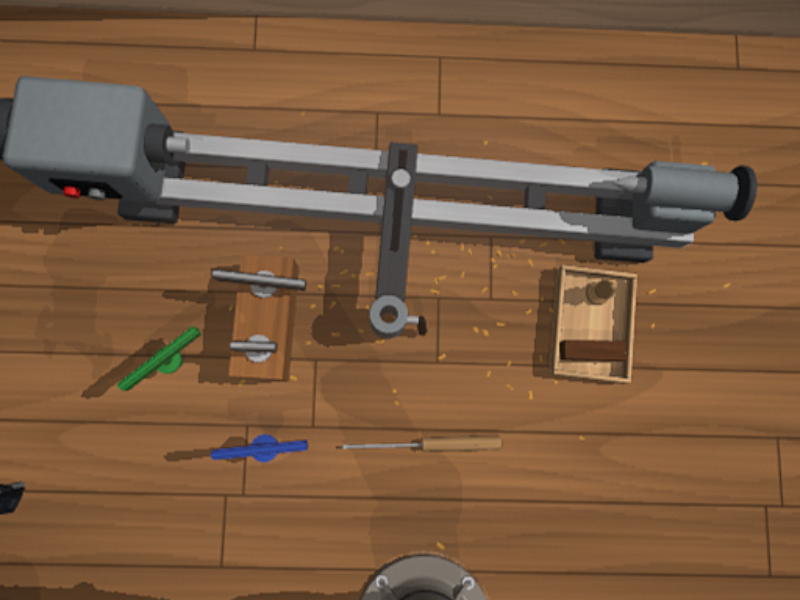

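View pics/side.png

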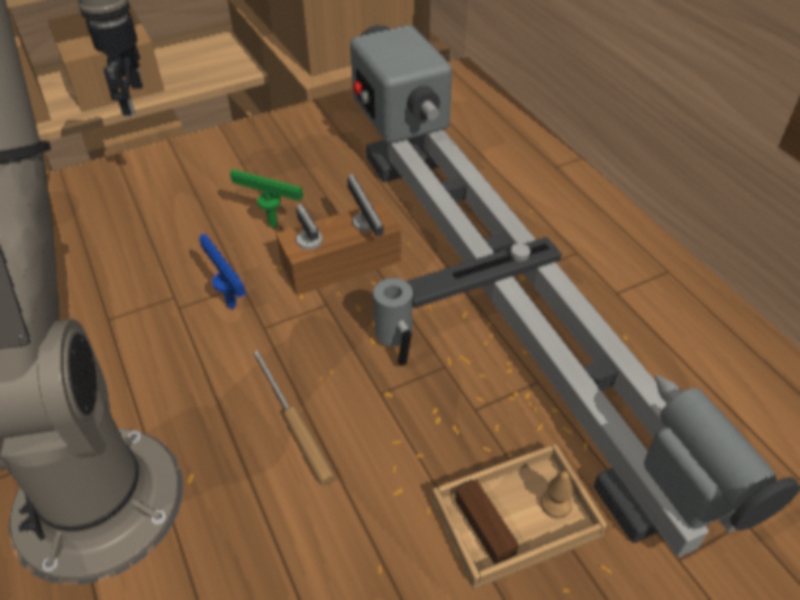

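The candidates for the long rest in the top picture are grey long at (258,280), grey short at (254,347), blue at (260,449) and green at (160,358). I choose grey long at (258,280), with the socket at (389,315). Next I measure both and make the close crop.

```bash
cat > m.py <<'E'
from h import *
t=np.load("top.npz"); P=t["P"]; im=t["im"]
def sel(c,rad,z0,z1): 
    q=P[...,:]; return q[(np.hypot(q[...,0]-c[0],q[...,1]-c[1])<rad)&(q[...,2]>z0)&(q[...,2]<z1)]
def rect(n,q):
    (c,s,a)=cv2.minAreaRect((q[:,:2]*1000).astype(np.float32)); 
    w=q[:,:2]-q[:,:2].mean(0); e=np.linalg.svd(w,full_matrices=False)[2][0]
    print(n,len(q),"c",np.round(c,1),"size",np.round(s,1),"mean",q.mean(0).round(4),"axis deg",round(np.degrees(np.arctan2(e[1],e[0]))%180,2),"zmax",q[:,2].max().round(4))
rect("long",sel((.568,.288),.09,.118,.15))
rect("short",sel((.463,.289),.05,.118,.15))
q=sel((.64,.063),.05,.113,.128); q=q[q[:,0]<.68]
print("rim z",np.median(q[:,2])); (c,rad)=cv2.minEnclosingCircle((q[:,:2]*1000).astype(np.float32)); print("socket",c,rad)
# bed rails: z 85..95, headstock excluded
for y in np.arange(-.3,.42,.06):
    b=P[(abs(P[...,1]-y)<.004)&(abs(P[...,2]-.09)<.006)&(P[...,0]>.65)]
    print(round(y,2),len(b), b[:,0].min().round(4) if len(b) else 0, b[:,0].max().round(4) if len(b) else 0)
save("crop",cv2.resize(im[150:255,120:290],(800,494),interpolation=cv2.INTER_CUBIC))
E
python3 m.py
```

```text
long 420 c [568.6 288.4] size [150.3  16.5] mean [0.5674 0.2876 0.1366] axis deg 84.81 zmax 0.1466
short 197 c [458.5 291.6] size [70.6 16.1] mean [0.4578 0.2903 0.1372] axis deg 89.6 zmax 0.1457
rim z 0.11424565543689369
socket (637.4815673828125, 64.34380340576172) 47.20851135253906
-0.3 82 0.6734 0.7935
-0.24 77 0.6765 0.7969
-0.18 75 0.6808 0.8007
-0.12 75 0.6842 0.8004
-0.06 71 0.6871 0.806
0.0 71 0.6909 0.8079
0.06 0 0 0
0.12 71 0.6973 0.8174
0.18 75 0.7001 0.8201
0.24 76 0.7029 0.8233
0.3 75 0.7062 0.8264
0.36 71 0.7097 0.8276
```

View pics/crop.png

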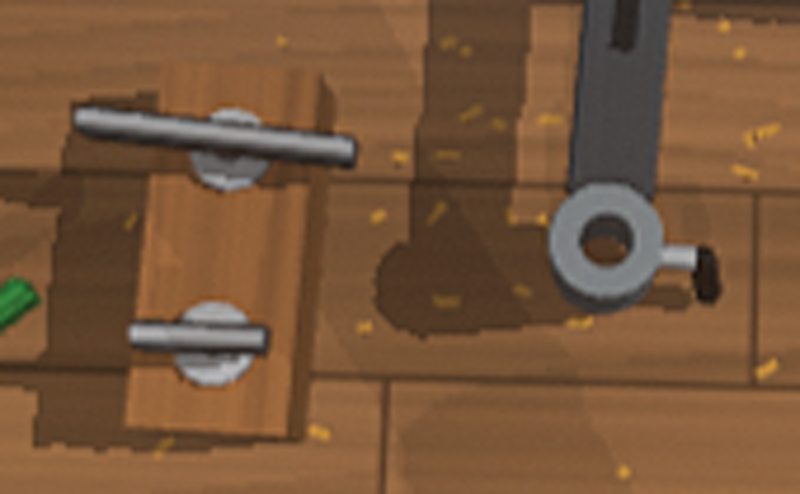

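The crop confirms the choice: the grey long bar (215,135 in the crop) has the 150 mm length and z ≈ 0.139 top I expect. The short bar sits below it and the socket bore is at (607,240). I approach above the bar and align the jaws.

```bash
python3 -m pendant '[50,0,-18.8,41.1,0, 50,0,-18.8,41.1,0, 50,0,-18.8,41.1,0, 50,0,-18.8,41.1,0, 50,0,-18.8,41.1,0, 50,0,-18.8,41.1,0, 50,0,-18.8,41.1,0, 50,0,-18.8,41.1,0, 50,0,-18.8,41.1,0, 50,0,-18.8,41.1,0, 50,0,0,0,0.158, 50,0,0,0,0.158, 50,0,0,0,0.158, 50,0,0,0,0.158, 50,0,0,0,0.158, 50,0,0,0,0.158, 50,0,0,0,0.158, 50,0,0,0,0.156, 50,0,0,0,0]' 60
cat > rim.py <<'E'
from h import *
import sys
def rim(n):
    c=viewer.calibration(n); im,d,P=cloud(n)
    K=np.array(c["mtx"]);M=np.array(c["world_to_cam"]);T=np.linalg.inv(M)
    # rectified bird's-eye view at z=0.120, 0.5 mm/px, 140mm square about (.64,.064)
    g=np.arange(-70,70,.5)/1000; yy,xx=np.meshgrid(.064-g,.64-g)  # up=+x, left=+y
    W=np.stack([xx,yy,np.full_like(xx,.120),np.ones_like(xx)],-1)@M.T
    u=(K[0,0]*W[...,0]/-W[...,2]+K[0,2]).astype(np.float32); v=(-K[1,1]*W[...,1]/-W[...,2]... ) if 0 else (K[1,1]*W[...,1]/W[...,2]+K[1,2]).astype(np.float32)
    return im,P,cv2.remap(im,u,v,cv2.INTER_LINEAR)
E
sed -i 's/(-K\[1,1\].*if 0 else //' rim.py
python3 - <<'E'
from rim import *
o=r.get_obs(); m=R.from_rotvec(o["orientation"]).as_matrix(); print(o["clock"],o["tcp_pos"].round(4) if hasattr(o["tcp_pos"],"round") else o["tcp_pos"],np.degrees(np.arctan2(m[1,1],m[0,1])),m[:,0].round(3),o["grip_width"],np.round(o["joints"],2))
_,_,b=rim("top")
im,d,P=cloud("wrist"); np.savez("wrist",im=im,P=P)
save("rim1",np.hstack([cv2.resize(b,(384,384)),cv2.resize(im,(512,384))])[:, :800])
E
```

```text
clock: 2.88
tcp_pos: [0.568, 0.2889, 0.2313]
orientation: [1.275, 1.165, -1.275]
contact_force: [-0.4, 0.4, -0.2]
grip_width: 0.05
2.875 [0.568  0.2889 0.2313] -5.116665365943627 [ 0. -0. -1.] 0.049985454504895104 [-0.88  0.44  0.42  1.67 -0.2   1.07 -0.49]
```

View pics/rim1.png

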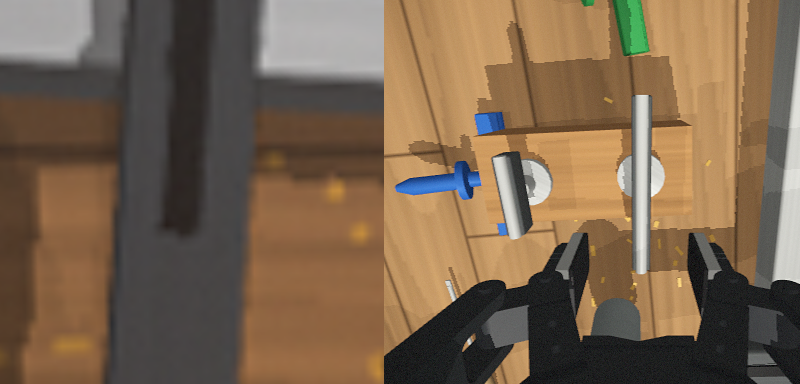

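The bird's-eye crop missed the socket because the net's point lay on the banjo arm. The wrist view shows the grey long bar centred between the jaws. I redo the socket from the pixels.

```bash
sed -i 's/def rim(n)/def rim(n,cx,cy)/; s/\.064-g/cy-g/; s/\.64-g/cx-g/' rim.py
python3 - <<'E'
from rim import *
t=np.load("top.npz"); P=t["P"]; p=np.nanmedian(P[196:207,240:258].reshape(-1,3),0); print("tube px",p)
q=P[170:225,225:275].reshape(-1,3); q=q[(q[:,2]>.114)&(q[:,2]<.13)]; c=np.median(q,0); print(c,len(q))
q=q[np.hypot(*(q-c)[:,:2].T)<.06]; print(cv2.minEnclosingCircle((q[:,:2]*1000).astype(np.float32)))
im,_,b=rim("top",c[0],c[1])
g=cv2.GaussianBlur(cv2.cvtColor(b,cv2.COLOR_RGB2GRAY),(5,5),1)
for a in [(26,36),(56,72)]:
    h=cv2.HoughCircles(g,cv2.HOUGH_GRADIENT,1,20,param1=80,param2=12,minRadius=a[0],maxRadius=a[1])
    if h is not None:
        for u,v,rr in h[0][:3]: print("circle world",c[0]+.07-v*.0005,c[1]+.07-u*.0005,"r mm",rr/2)
save("rim2",cv2.resize(b,(420,420)))
E
```

```text
tube px [0.52408537 0.07370919 0.11837402]
[0.52307783 0.07383896 0.1215952 ] 425
((535.0933227539062, 73.99674224853516), 48.042320251464844)
circle world 0.5178278272180454 0.07458895940682131 r mm 14.6
circle world 0.5173278336553471 0.07458895940682131 r mm 31.3
```

View pics/rim2.png

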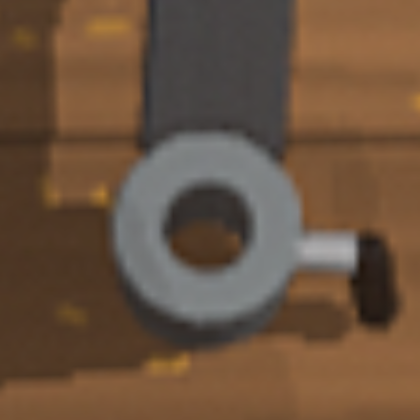

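The bore is at (208,225) in the crop. That gives a socket at (0.5176, 0.0746), with radii of 14.6 and 31.3 mm against the stated 15 and 32. I descend and grasp.

```bash
python3 -m pendant '[50,42,0,0,0, 50,42,0,0,0, 50,25,0,0,0, 50,16,0,0,0, 50,0,0,0,0, 10,0,0,0,0, 10,0,0,0,0, 10,0,0,0,0, 10,0,0,0,0, 10,0,0,0,0, 10,0,0,0,0]' 80
python3 - <<'E'
from h import *
P=np.load("top.npz")["P"]
ys=np.r_[np.arange(-.3,.02,.01),np.arange(.12,.36,.01)]
for f in (np.min,np.max):
    x=[]
    for y in ys:
        b=P[(abs(P[...,1]-y)<.004)&(abs(P[...,2]-.09)<.006)&(P[...,0]>.66)&(P[...,0]<.85)]; x.append(f(b[:,0]))
    k=np.polyfit(ys,x,1); k=np.polyfit(ys[(e:=abs(np.polyval(k,ys)-x))<.003],np.array(x)[e<.003],1); print("bed deg",90-np.degrees(np.arctan(k[0])),(e<.003).sum())
E
```

```text
clock: 4.4
tcp_pos: [0.5696, 0.2891, 0.108]
orientation: [1.279, 1.164, -1.273]
contact_force: [0.9, -0.4, 7.2]
grip_width: 0.0146
bed deg 86.87632376156388 56
bed deg 86.87253773174626 56
```

```bash
python3 -m pendant '[10,-5,0,0,0, 10,-10,0,0,0, 10,-18,0,0,0, 10,-22,0,0,0, 10,-25,0,0,0, 10,-25,0,0,0, 10,-20,0,0,0, 10,-5,0,0,0, 10,0,0,0,0, 10,0,0,0,0]'
cat > look.py <<'E'
from h import *
import sys
o=r.get_obs(); m=R.from_rotvec(o["orientation"]).as_matrix(); print(o["clock"],np.round(o["tcp_pos"],4),"yaw",np.degrees(np.arctan2(m[1,1],m[0,1])),m[:,0].round(3),o["grip_width"],np.round(o["contact_force"],1))
c=np.array(o["tcp_pos"]); im,d,P=cloud("top")
q=P[(np.hypot(P[...,0]-c[0],P[...,1]-c[1])<.1)&(abs(P[...,2]-(c[2]+.03))<.012)]
e=np.linalg.svd(q[:,:2]-q[:,:2].mean(0),full_matrices=False)[2][0]
rc=cv2.minAreaRect((q[:,:2]*1000).astype(np.float32)); print(len(q),rc,np.degrees(np.arctan2(e[1],e[0]))%180)
s,_=viewer.grab_frame("side"); w,_=viewer.grab_frame("wrist")
save(sys.argv[1],np.vstack([cv2.resize(np.hstack([s,w]),(800,300)),cv2.resize(im[100:280,100:350],(417,300)).copy().repeat(1,0) if 0 else np.hstack([cv2.resize(im[100:280,100:350],(417,300)),np.zeros((300,383,3),np.uint8)])]))
E
python3 look.py lift
```

```text
clock: 5.65
tcp_pos: [0.5674, 0.2884, 0.2352]
orientation: [1.274, 1.165, -1.278]
contact_force: [-0.4, -0.3, -7.0]
grip_width: 0.0146
5.65 [0.5674 0.2884 0.2352] yaw -5.208744812057578 [-0.002 -0.001 -1.   ] 0.014627487636775235 [-0.4 -0.3 -7. ]
229 ((562.0216674804688, 246.28895568847656), (66.95073699951172, 24.435853958129883), 86.9605712890625) 85.77351317214989
```

View pics/lift.png

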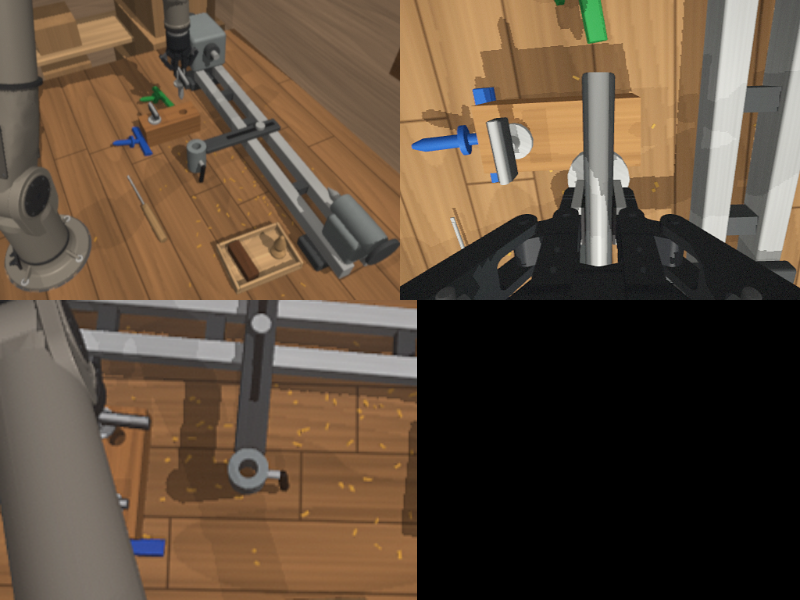

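The long rest is lifted clear and hangs straight, and the short rest stays in the rack. I carry it over the socket.

```bash
python3 -m pendant '[10,0,-1.5,11,0, 10,0,-3,22,0, 10,0,-4,28,0, 10,0,-4.5,32,0, 10,0,-4.5,32,0, 10,0,-4.2,31,0, 10,0,-4,28,0, 10,0,-3,22,0, 10,0,-1.5,11,0, 10,0,0,0,-0.0363, 10,0,0,0,0, 10,0,0,0,0, 10,0,0,0,0]'
cat > look2.py <<'E'
from h import *
import sys
o=r.get_obs(); m=R.from_rotvec(o["orientation"]).as_matrix(); print(o["clock"],np.round(o["tcp_pos"],4),"yaw",np.degrees(np.arctan2(m[1,1],m[0,1])),m[:,0].round(3),o["grip_width"],np.round(o["contact_force"],1),np.round(o["moment"],2))
S=np.array([.5176,.0746,.12]); d=S-np.array(o["tcp_pos"]); print("to socket, tool y,z mm",(m.T@d)[1:]*1000)
s,_=viewer.grab_frame("side"); t,_=viewer.grab_frame("top"); w,_=viewer.grab_frame("wrist"); print(nets.look_for("long_rest_bar","side")[:3])
save(sys.argv[1],np.vstack([cv2.resize(s[110:270,150:363],(800,600))[:300] if 0 else np.hstack([cv2.resize(s[90:240,170:370],(400,300)),cv2.resize(t[120:270,150:350],(400,300))]),np.hstack([cv2.resize(w,(400,300)),np.zeros((300,400,3),np.uint8)])]))
E
python3 look2.py over
```

```text
clock: 7.42
tcp_pos: [0.5184, 0.0759, 0.2362]
orientation: [1.248, 1.183, -1.249]
contact_force: [-0.0, 0.1, -7.0]
grip_width: 0.0146
7.425 [0.5184 0.0759 0.2362] yaw -3.0760673231457676 [-0. -0. -1.] 0.014602389391377837 [-0.   0.1 -7. ] [ 0.   -0.02 -0.  ]
to socket, tool y,z mm [-0.70930576  1.37714465]
[{'location': [0.5128, 0.0604, 0.2443], 'score': 0.98}, {'location': [0.5551, 0.4658, 0.0192], 'score': 0.86}, {'location': [0.3892, 0.2742, 0.0176], 'score': 0.72}]
```

View pics/over.png

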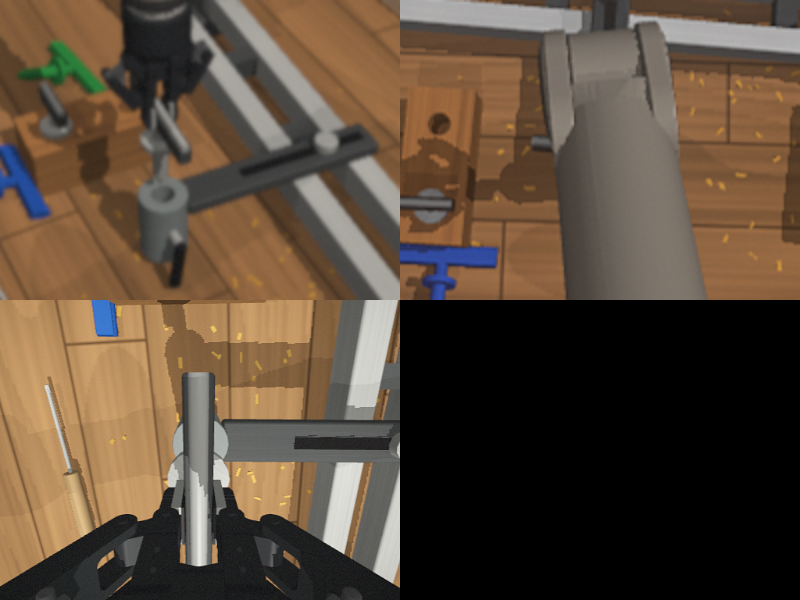

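The side and wrist views show the post right above the bore, with about 1 mm left to correct. The blue and green look-alikes are lying down now. The blue one was nowhere near my path, and both looked balanced on their tips at the start. I lower the rest.

```bash
python3 -m pendant '[10,0,-0.7,1,0, 10,12,0,0,0, 10,12,0,0,0, 10,10,0,0,0, 10,0,0,0,0, 10,0,0,0,0]'; python3 -m pendant '[10,10,0,0,0, 10,10,0,0,0, 10,10,0,0,0, 10,10,0,0,0, 10,6,0,0,0, 10,0,0,0,0, 10,0,0,0,0]'
```

```text
clock: 8.38
tcp_pos: [0.5178, 0.0743, 0.2024]
orientation: [1.25, 1.183, -1.249]
contact_force: [0.3, -0.5, -6.2]
grip_width: 0.0145
clock: 9.25
tcp_pos: [0.5179, 0.0743, 0.1566]
orientation: [1.25, 1.182, -1.249]
contact_force: [0.6, -0.2, -6.7]
grip_width: 0.0142
```

```bash
python3 -m pendant '[10,3,0,0,0, 10,3,0,0,0, 10,0,0,0,0]'; python3 -m pendant '[10,1.5,0,0,0, 10,1.5,0,0,0, 10,0,0,0,0]'
```

```text
clock: 9.62
tcp_pos: [0.5173, 0.0743, 0.15]
orientation: [1.249, 1.183, -1.25]
contact_force: [0.1, 0.7, -7.4]
grip_width: 0.0147
clock: 10.0
tcp_pos: [0.5177, 0.0743, 0.148]
orientation: [1.25, 1.183, -1.249]
contact_force: [-3.7, -0.5, 3.1]
grip_width: 0.0146
```

The collar touched at the expected height: TCP z 0.148 and the load reversed. I release and retreat.

```bash
python3 -m pendant '[17,0,0,0,0, 22,0,0,0,0, 30,0,0,0,0, 45,0,0,0,0, 45,0,0,0,0, 45,0,0,0,0, 45,-15,0,0,0, 45,-30,0,0,0, 45,-40,0,0,0, 45,-40,0,0,0, 45,-15,0,0,0, 45,0,0,0,0]' 
cat > fin.py <<'E'
from h import *
o=r.get_obs(); print(np.round(o["tcp_pos"],3),np.round(o["contact_force"],1))
im,d,P=cloud("wrist"); s,_,Ps=cloud("side")
for n,Q in(("wrist",P),("side",Ps)):
    q=Q[(np.hypot(Q[...,0]-.5176,Q[...,1]-.0746)<.1)&(Q[...,2]>.155)&(Q[...,2]<.19)]
    if len(q)<30: print(n,"few"); continue
    e=np.linalg.svd(q[:,:2]-q[:,:2].mean(0),full_matrices=False)[2][0]
    print(n,len(q),cv2.minAreaRect((q[:,:2]*1000).astype(np.float32)),"axis",np.degrees(np.arctan2(e[1],e[0]))%180,"z95",np.percentile(q[:,2],[50,95,99]))
    k=Q[(np.hypot(Q[...,0]-.5176,Q[...,1]-.0746)<.023)&(Q[...,2]>.115)&(Q[...,2]<.14)]; print(" collar z",len(k),np.percentile(k[:,2],[50,90]) if len(k) else "")
save("fin",np.vstack([np.hstack([cv2.resize(s[110:230,190:350],(400,300),interpolation=cv2.INTER_CUBIC),cv2.resize(im,(400,300))])]))
E
python3 fin.py
```

```text
clock: 11.5
tcp_pos: [0.518, 0.0744, 0.2883]
orientation: [1.251, 1.182, -1.247]
contact_force: [0.6, -0.4, -0.4]
grip_width: 0.0452
[0.518 0.074 0.288] [ 0.6 -0.4 -0.4]
wrist 3038 ((517.9714965820312, 73.58139038085938), (149.5335235595703, 15.999354362487793), 87.0048828125) axis 86.95094702306938 z95 [0.17604797 0.17857618 0.17917674]
 collar z 778 [0.12770529 0.12886731]
side 428 ((515.9889526367188, 73.20388793945312), (152.32833862304688, 17.809263229370117), 86.93905639648438) axis 87.47086005860878 z95 [0.17336242 0.17899277 0.18009806]
 collar z 96 [0.1276015  0.13170566]
```

View pics/fin.png

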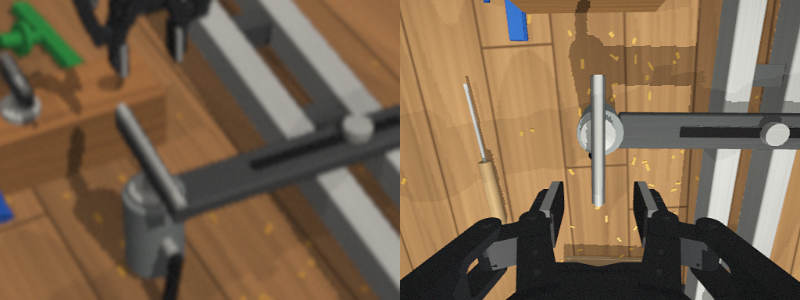

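The collar top measures 0.128 (expected 0.128) and the rod top 0.179 (expected 0.179). The bar is at 86.95° and the bed at 86.87°, and the short rest still stands in the rack.

```bash
python3 -c "
from bench import r
print(r.hand_in())"
```

```text
the job is handed in; nothing more can be done
None
```

The long tool rest is in the banjo socket with its collar flush on the rim and its bar parallel to the lathe bed. The job was handed in at about 11.6 s on the robot's clock, and no verdict is reported.

- **Seating:** the collar top measured 127.7 mm and the rod top 179 mm, against 128 and 179 expected for a flush collar. The bar centre was within about 1 mm of the socket axis.
- **Alignment:** the bar measured 86.95° and the bed 86.87°. The coarser side camera gave 87.0 to 87.5° for the bar.
- **Contact and release:** at my checks between moves the wrist force stayed under 8 N. The gripper ended open, about 110 mm above the bar and touching nothing.
- **Short rest:** it was still standing in the rack in the last picture.

Two things disagreed along the way:

- **Socket position:** the network's first socket point was about 12 cm off, because it lay on the banjo arm. I measured the socket again from its rim circles before using it.
- **Look-alikes:** the blue and green rests stood upright in the first pictures. The blue one was lying down by about 3 s, and both were seen lying later. I saw no sign of contact, and the blue one was away from my path, so I think they tipped off their tapered tips on their own. The green one was roughly under my first move, with the fingers about 9 cm above it. Both are still on the bench.

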